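Present the glass calibration slide to the code reader

ROBOT

A 6-joint arm with a two-finger parallel gripper is mounted at the origin on the work surface. World frame = base frame: x ahead of the robot, y to its left, z up, the work surface at z = 0. Lengths are in m, angles in degrees, forces in N, time in s.
With the tool pointing down it reaches from about 0.4 to 0.825 m from the base axis. Payload 7 kg.
Tool frame: the origin (TCP) lies midway between the tips of the shut fingers; the grasp point (between the pads) lies 19 mm behind it; z points along the fingers, y is the line along which they close (so a half turn about z gives the same grasp; the last joint's range is limited). The gripper opens to 88 mm and grips with 3 to 60 N. Pads are 19 mm wide; open, the fingers measure 130 mm over their backs; the gripper's body (78 mm by 193 mm) begins 47 mm behind the grasp point.
Start: joints at [81.194, 20.546, 0.682, 0, -70.136, -16.507], TCP at [0.289, 0.61, 0.227] pointing down, gripper open.
Joint ranges: [-176.03, 176.03], [-82.01, 121.73], [-58.28, 71.71], [-173.87, 95.51], [-174.79, -0.11], [-173.66, 173.66]. Speed limits (degrees/s): [136.94, 136.94, 172.46, 180, 180, 180].

INTERFACE

Orientations are given as [roll, pitch, yaw] about the fixed x, y, z axes, in that order (R = Rz(yaw) Ry(pitch) Rx(roll)).
In Python, from plant import ctrl gives the robot as it stands. The module is installed in compiled form; this text tells all that it offers.
- The arm moves only by the tool send_rows, never from a script. Its argument "plan" is a list that holds one entry, the list of rows, each a list of 6 numbers: the shift along the tool's x, y, z in cm, then the turn, a rotation vector about the tool's x, y, z in degrees. A call has 1 to 8 rows; each row is the pose to reach, as a shift and turn from the pose commanded when the call began, along the tool's axes at that moment; what a row does not reach only later rows make up. A row lasts 1/12 s, in which the tool goes at most 41.7 mm and 7.16 degrees, less where a joint would pass 70% of its speed; a pose out of reach is approached as far as the arm can. A call with a gripper value outside its range is refused whole. "fingers" is the opening, from 0 (shut) to 1 (fully open), set as the call begins (left out, the last holds). The fingers move at their own pace and stop on an object; the grip force is fixed at half the most. Time passes only in rows, so rows that repeat a pose let the fingers close. It gives the time, the measured TCP pose, the force, the opening and the grip force at its end, in the units of the state.
- ctrl.get_obs(): the state, without advancing time (a new reading comes with each control period).
- ctrl.snapshot(name): name is "scene" or "top"; returns a dict with "img" (420x560x3 uint8, red, green, blue), "K" (3x3 intrinsics, pixels), "pose" (4x4, takes a point from camera to world coordinates). Camera axes: x right, y down, z forward; pixel columns grow to the right and rows downward; lengths in m; the calibration is good to about 2 mm. A picture is of the moment at which its call begins. There is no depth.
- ctrl.close_job(): hands the job in; it is judged then, once.
The state is a dict: "clock": time; "joint_pos": joint angles; "qvel": joint speeds; "tau": joint torques, N m; "tool_pos": TCP position; "orientation": TCP orientation; "force": force on the tool from outside, world axes, zero at the start; "moment": the same for the moment, N m; "opening": finger opening in m; "gripper_force": force on a finger pad.
Only numpy, scipy, OpenCV 4.12 (cv2) and the standard library are available. Lean on these libraries where they do the work, as an engineer would, in place of code of your own. Each camera call takes 0.05 s, during which the arm holds its last target. There are 200 camera calls.

TASK

Take the notched glass slide out of the wooden rack by its clear end, never touching the frosted end (the one with the notched top corner), and tip it, notched edge uppermost, so that its label looks up squarely into the code reader's lens. Hold the label still in the line of sight, about 15 cm from the lens, and finish while holding it there in the gripper, touching nothing else. Leave the amber plate and all else on the bench as they are.

Things in the scene. Friction and masses are not known exactly. Their poses are not given: they have to be found in the camera images.
- slide: Pale green glass slide 110 long x 8 thick x 50 tall, 105 g, upright on a long edge in either slot of the rack, 18 mm above the bench. Origin: middle of its lower edge; +x to the frosted end, +y out of the label face, +z up. Clear from x = -55 to +20 mm, frosted from +20 to +55. Notch: a missing 10 x 10 mm top corner of the frosted end, at top left seen from the label side.
- label (a point): Centre of the label, a pale yellow sticker 27 long x 32 tall with a black code patch, on the +y face of the frosted end: at x = +35, y = +4, z = +20 mm of the slide. Axes as the slide's.
- notch (a point): Centre of the missing corner: x = +50, y = 0, z = +45 mm of the slide.
- frosted_end: The pale frosted end of the slide (x from +20 to +55 mm of the slide), rigid with it; origin and axes are the slide's. The fingers may not touch it.
- rack: Fixed wooden block 150 x 120 x 32 tall, origin under its centre. Two slots along its x at y = -31 and +31 mm, 112 long x 10 wide x 14 deep (floor 18 mm above the bench): a plate in a slot stands 36 mm proud, upright, 1 mm free on each side. Place and heading vary: the label may face to or away from the robot.
- amber_plate: Plain amber glass plate, 110 x 8 x 50, no notch, no frosted end, standing in the other slot. Origin: middle of its lower edge. Leave it.
- reader: Fixed code reader on the bench: black base 120 x 120 x 14, grey post 22 in diameter standing 10 mm beyond the base's centre, topped at 350 mm. Origin: middle of the base's underside; its front (-x of its own frame) faces roughly the robot.
- reader_head: Blue head, 56 wide, 50 high, 88 long, with a white ring 60 in diameter round the black lens. Origin: centre of the lens face, 85 mm in front of and 285 mm above the reader's origin. Line of sight: the head's -x axis, forward and 45 degrees down (15 cm out it is about 18 cm above the bench). y is level, z leans up and forward, towards the robot's side.
- taper_holder_a: Steel taper tool holder standing on its flange, 62 in diameter, 106 tall, origin under its centre. Leave it.
- taper_holder_b: A second one like it. Leave it.
- teal_box: Teal plastic box with lid, 120 x 160 x 55 tall, origin under its centre. Leave it.
- wrench: Steel spanner lying flat between rack and reader, under 20 mm tall. Leave it.
Things that resemble listed ones, but are neither listed nor needed, are in the scene too. There is more than one size of the slide; the one meant has the size given above.

How it is judged (in metres and radians):
On the way:
1. the slide is lifted clear of the rack in the fingers (height (world z) of label above 0.085 m and contact force between the fingers and slide above 1 N and contact force between slide and rack below 0.05 N), for 0.2 s.
At the end, for the whole second after the job is handed in: Slide still, in the fingers, off rack and reader; label centre within 30 mm of the line of sight (sideways, up-down), 100 to 200 mm from the lens; label facing the lens within 0.4 rad, looking up, notched edge uppermost; amber plate and bystanders within 30 mm of their start (x of label in the frame of reader_head between -0.2 and -0.1 m and y of label in the frame of reader_head between -0.03 and 0.03 m and z of label in the frame of reader_head between -0.03 and 0.03 m and angle between the y axis of slide and the x axis of reader_head, either way round below 0.4 rad and angle between slide's own y axis and vertical below 1.25 rad and angle between slide's own z axis and vertical below 1.25 rad and linear speed of slide below 0.02 m/s and contact force between slide and reader below 0.05 N and contact force between the fingers and slide above 1 N and contact force between slide and rack below 0.05 N and distance of each of amber_plate, taper_holder_a, taper_holder_b, teal_box, wrench from where it was at the start of the episode below 0.03 m); the arm keeps its last pose, push and grip.
It fails at once if the fingers touch the frosted end (contact force between the fingers and frosted_end above 0.5 N).
It fails at once if the amber plate or a bystander is disturbed (moved over 30 mm) (distance of any of amber_plate, taper_holder_a, taper_holder_b, teal_box, wrench from where it was at the start of the episode above 0.03 m).
It also fails if it takes over 35 s, if anything falls off the work surface, if the arm or the gripper's body presses on something with over 40 N, if the wrist force passes 120 N, or if a joint passes its speed limit or range.

## Working session

There is one attempt and no reset: what is moved stays moved. The work goes in short steps, Python scripts to look and compute and a tool call to move; the robot and the scene stay as the last step left them, time stands still between calls to the robot, and variables do not carry over. Pictures are saved under pics/ and viewed, at most 10 in all, crops included, and the job is handed in when it is done.

Besides the shell and the picture viewer there is one more tool, called after "Emit:" as name(argument=value, ...), one argument or row to a line, values as JSON. send_rows: Moves the arm, as the interface text tells. Its arguments: {"type":"object","properties":{"plan":{"type":"array","items":{"type":"array","items":{"type":"array","items":{"type":"number"}}}},"fingers":{"type":"number"}},"required":["plan"]}

```bash
mkdir -p pics
python3 - <<'E'
from plant import ctrl
import cv2,pickle
d={}
for n in("scene","top"):
    s=ctrl.snapshot(n);d[n]=s
    cv2.imwrite(f"pics/{n}0.png",s["img"][:,:,::-1])
    print(n,s["K"].round(1).tolist(),s["pose"].round(4).tolist())
pickle.dump(d,open("s0.pkl","wb"))
print(ctrl.get_obs())
E
```

```text
scene [[432.1, 0.0, 277.0], [0.0, 432.1, 212.7], [0.0, 0.0, 1.0]] [[-0.8568, 0.2797, -0.4332, 1.0736], [0.5157, 0.459, -0.7235, 0.8183], [-0.0035, -0.8433, -0.5375, 0.8081], [0.0, 0.0, 0.0, 1.0]]
top [[438.0, 0.0, 279.8], [0.0, 438.0, 212.3], [0.0, 0.0, 1.0]] [[-0.0069, -0.9955, 0.0947, 0.4277], [-0.9999, 0.0057, -0.0125, -0.049], [0.0119, -0.0948, -0.9954, 1.3645], [0.0, 0.0, 0.0, 1.0]]
{'clock': 0.1, 'joint_pos': array([ 8.11930732e+01,  2.05897795e+01,  6.39924717e-01, -1.73741751e-02,
       -7.01350684e+01, -1.65050010e+01]), 'qvel': array([ 0.01681536, -0.13618679,  0.06502638,  0.0249356 ,  0.00750317,
        0.00019065]), 'tau': array([-4.20828264e-04, -5.84164596e+01,  2.93753421e+01,  7.01551482e+00,
        1.02330212e-02, -4.67171731e-05]), 'tool_pos': array([0.28845563, 0.60979286, 0.22569672]), 'orientation': array([ 1.79913935e+02, -8.46818829e-03, -2.53178374e+01]), 'force': array([ 0.26279523, -0.70095206, -0.23965408]), 'moment': array([-0.04073634, -0.0414184 , -0.04881652]), 'gripper_force': 0.0, 'opening': 0.08735625723826382}
```

View pics/scene0.png

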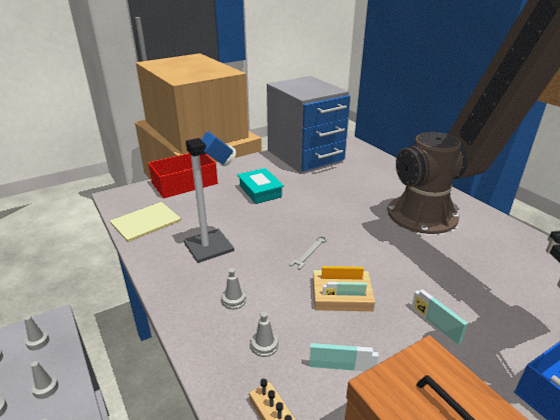

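View pics/top0.png

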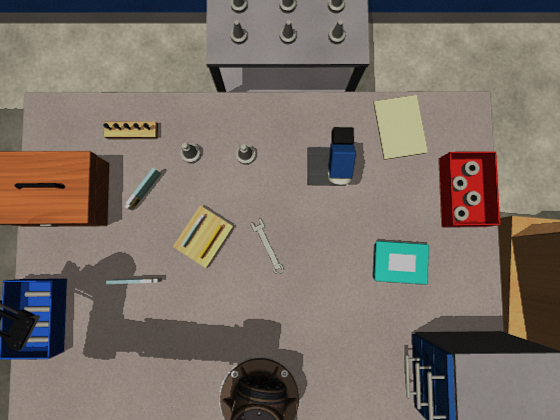

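The rack is at about (204,236) in the top view, with the slide in its left slot and the amber plate in the right. In the scene view, the slide's label (331,289) faces the camera. The other slides are decoys standing on the bench. I'll enlarge both views.

Run:
```python
import cv2,pickle,numpy as np
d=pickle.load(open("s0.pkl","rb"))
def crop(n,x,y,w,h,f):
    return cv2.resize(d[n]["img"][y:y+h,x:x+w,::-1],None,fx=f,fy=f,interpolation=cv2.INTER_CUBIC)
a=crop("scene",305,255,80,60,10)
cv2.imwrite("pics/c1.png",a)
b=np.hstack([crop("top",165,200,80,75,5),crop("top",300,115,80,75,5)]);c=np.hstack([crop("scene",180,125,80,45,5),crop("scene",180,225,80,45,5)])
cv2.imwrite("pics/c2.png",np.vstack([b,c]))
```

```text
(no output)
```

View pics/c1.png

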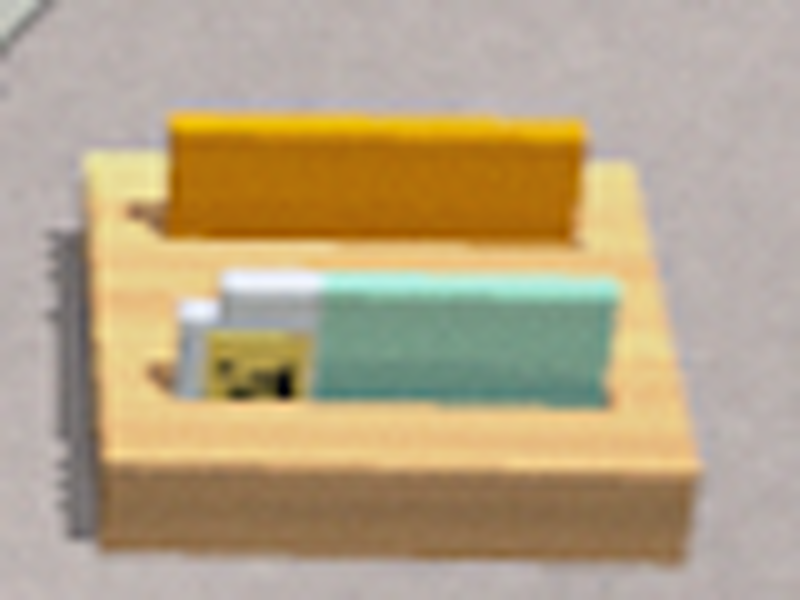

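View pics/c2.png

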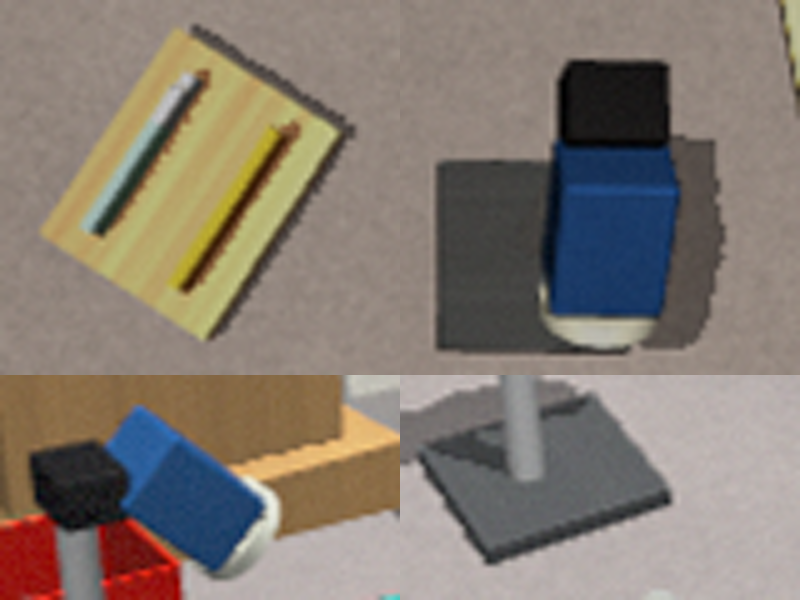

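The slide stands with its frosted end pointing up-right in the top view and its label towards the scene camera. I'll fit the rack, slide and reader from these corners:
- **Scene crop:** rack top corners (83,152), (632,160), (705,468), (100,465); slide label-face top edge (222,292) to (617,297).
- **Top crop:** rack corners (180,28), (345,130), (207,340), (40,233).
- **Reader base:** left corners (437,161) and (437,350).

```bash
cat > h.py <<'E'
import numpy as np,pickle
from scipy.spatial.transform import Rotation as Ro
from scipy.optimize import least_squares
def proj(s,P):
    p=(np.atleast_2d(P)-s["pose"][:3,3])@s["pose"][:3,:3]; q=p@s["K"].T; return q[:,:2]/q[:,2:]
def place(v,L):
    return np.asarray(L)@Ro.from_euler("z",v[2],degrees=True).as_matrix().T+[v[0],v[1],0]
def un(cx,cy,ox,oy,f,tx=0,ty=0): return [ox+(cx-tx+.5)/f-.5, oy+(cy-ty+.5)/f-.5]
E
python3 - <<'E'
from h import *
d=pickle.load(open("s0.pkl","rb"))
def fit(obs,v0,name):
    f=lambda v:np.concatenate([proj(d[c],place(v,[np.array(L)/1e3]))[0]-uv for c,uv,L in obs])
    r=least_squares(f,v0,x_scale=[.1,.1,30]);print(name,r.x.round(4),"res px",r.fun.round(1).tolist());return r.x
S=lambda x,y:un(x,y,305,255,10)
T=lambda x,y:un(x,y,165,200,5)
T2=lambda x,y:un(x,y,300,115,5,400,0)
S2=lambda x,y:un(x,y,180,225,5,400,375)
H=lambda x,y:un(x,y,180,125,5,0,375)
v0=[.4,.15,-30]
ra=fit([("top",T(180,28),(75,60,32)),("top",T(345,130),(75,-60,32)),("top",T(207,340),(-75,-60,32)),("top",T(40,233),(-75,60,32)),
 ("scene",S(83,152),(75,-60,32)),("scene",S(632,160),(-75,-60,32)),("scene",S(705,468),(-75,60,32)),("scene",S(100,465),(75,60,32))],v0,"rack")
sl=fit([("scene",S(222,292),(45,4,68)),("scene",S(617,297),(-55,4,68)),("scene",S(620,278),(-55,-4,68)),("scene",S(226,271),(45,-4,68)),("scene",S(180,321),(55,4,58)),
 ("top",T(182,73),(48,0,68)),("top",T(91,232),(-55,0,68))],v0,"slide")
print("slide in rack",((sl-ra)[:2]@Ro.from_euler("z",ra[2],degrees=True).as_matrix()[:2,:2]).round(4))
re=fit([("top",T2(437,161),(60,60,14)),("top",T2(437,350),(-60,60,14)),("top",T2(630,350),(-60,-60,14)),
 ("scene",S2(420,455),(60,-60,14)),("scene",S2(490,553),(60,60,14)),("scene",S2(670,492),(-60,60,14)),("scene",S2(595,395),(-60,-60,14))],[.6,-.15,0],"reader")
P=[[-85,0,285]]
# head corners: rear top edge etc. for check
import itertools
c=np.cos(np.pi/4)
Rh=np.array([[c,0,-c],[0,1,0],[c,0,c]])
for L in [(0,0,0),(0,30,0),(0,-30,0),(0,0,30),(0,0,-30),(88,28,25),(88,-28,25),(0,28,25),(0,-28,25),(88,28,-25)]:
    W=place(re,[np.array([-.085,0,.285])+Rh@np.array(L)/1e3])
    t=(proj(d["top"],W)[0]-[300,115]+.5)*5+[400,0]; s=(proj(d["scene"],W)[0]-[180,125]+.5)*5+[0,375]
    print(L,W.round(3)[0],"top",t.round(),"scene",s.round())
np.save("fit.npy",[ra,sl,re])
E
```

```text
rack [  0.4835   0.1677 -32.7736] res px [-0.5, -0.5, -0.5, 0.2, -0.0, 0.1, 0.2, 0.1, 0.2, -0.1, -0.3, 0.0, -0.6, 0.1, 0.4, -0.7]
slide [  0.5017   0.1946 -31.3224] res px [0.1, 0.1, 0.1, -0.4, -0.7, -0.6, -0.6, 0.1, 0.1, 0.2, -0.4, 1.4, -0.8, -0.6]
slide in rack [0.0007 0.0325]
reader [ 0.7037 -0.211  -0.3476] res px [-0.5, -0.4, -0.3, -0.5, -0.5, -0.5, -0.4, -1.4, 0.0, -0.2, 1.1, -0.8, -0.2, -0.6]
(0, 0, 0) [ 0.619 -0.21   0.285] top [596. 312.] scene [242. 536.]
(0, 30, 0) [ 0.619 -0.18   0.285] top [536. 311.] scene [265. 556.]
(0, -30, 0) [ 0.619 -0.24   0.285] top [656. 312.] scene [220. 517.]
(0, 0, 30) [ 0.597 -0.21   0.306] top [603. 347.] scene [274. 494.]
(0, 0, -30) [ 0.64  -0.211  0.264] top [589. 278.] scene [211. 579.]
(88, 28, 25) [ 0.663 -0.183  0.365] top [560. 187.] scene [178. 436.]
(88, -28, 25) [ 0.663 -0.239  0.365] top [680. 187.] scene [137. 402.]
(0, 28, 25) [ 0.601 -0.182  0.303] top [545. 341.] scene [291. 519.]
(0, -28, 25) [ 0.601 -0.238  0.303] top [659. 341.] scene [247. 484.]
(88, 28, -25) [ 0.699 -0.183  0.33 ] top [549. 132.] scene [122. 512.]
```

```bash
cat >> h.py <<'E'
def rel(p0,e0,p1,R1):
    R0=Ro.from_euler("xyz",e0,degrees=True)
    return (R0.inv().apply(np.subtract(p1,p0))*100).round(2),(R0.inv()*R1).as_rotvec(degrees=True).round(1)
down=lambda y:Ro.from_euler("xyz",[180,0,y],degrees=True)
E
python3 - <<'E'
from h import *
print(rel([.289,.61,.227],[180,0,-25.3],[.485,.205,.15],down(-32)))
E
```

```text
(array([35.03, 28.24,  7.7 ]), array([-0. , -0. ,  6.7]))
```

Emit:
send_rows(
  plan=[
    [[4.4, 3.5, 0, 0, 0, 1], [8.8, 7, 0, 0, 0, 2], [12, 9.8, 0, 0, 0, 3], [15, 12, 0, 0, 0, 4], [18, 14.5, 0, 0, 0, 5], [21, 17, 0, 0, 0, 6], [23, 18.5, 1, 0, 0, 6.7], [23.5, 19, 1, 0, 0, 6.7]],
  ],
  fingers=0.45,
)

```text
clock: 0.77
tool_pos: [0.4203, 0.3332, 0.2155]
orientation: [179.9, 0.0, -32.2]
force: [-1.1, -0.8, -0.9]
opening: 0.0417
gripper_force: 0.0
```

Emit:
send_rows(
  plan=[
    [[3, 2, 1, 0, 0, 0], [6, 4, 2.5, 0, 0, 0], [9, 5.8, 4, 0, 0, 0], [11.5, 7.2, 5.5, 0, 0, 0], [12.5, 7.8, 6.7, 0, 0, 0], [12.5, 7.8, 6.7, 0, 0, 0], [12.5, 7.8, 6.7, 0, 0, 0]],
  ],
)

```text
clock: 1.35
tool_pos: [0.4843, 0.2047, 0.1489]
orientation: [179.9, 0.0, -32.1]
force: [-0.3, 1.3, -0.1]
opening: 0.0397
gripper_force: 0.0
```

Run:
```python
from plant import ctrl
from h import *
import cv2
o=ctrl.get_obs();print(o["tool_pos"].round(4),o["orientation"].round(2),o["joint_pos"].round(1),o["opening"])
print(rel(o["tool_pos"],o["orientation"],[.485,.205,.039],down(-32)))
a=ctrl.snapshot("top")["img"][190:280,155:255,::-1];b=ctrl.snapshot("scene")["img"][235:325,295:395,::-1]
cv2.imwrite("pics/g1.png",np.hstack([cv2.resize(i,None,fx=4,fy=4,interpolation=2) for i in(a,b)]))
```

```text
[0.4843 0.2047 0.1489] [ 1.7989e+02  3.0000e-02 -3.2110e+01] [ 44.3  10.4 -24.2  -0.  -55.5  13.6] 0.03965639029548268
(array([ 0.05, -0.09, 10.99]), array([ 0.1,  0. , -0.1]))
```

View pics/g1.png

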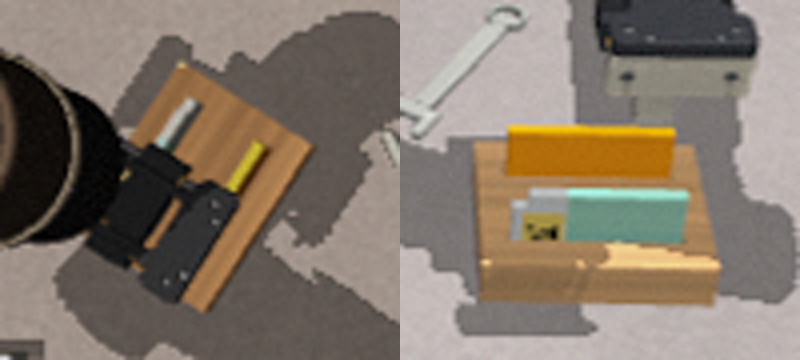

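The gripper stands over the clear end, straddling the slide at (150,200) in the left half, and the rack is unchanged. I'll descend and close.

Emit:
send_rows(
  plan=[
    [[0, 0, 2.5, 0, 0, 0], [0, 0, 5, 0, 0, 0], [0, 0, 7.5, 0, 0, 0], [0, 0, 9.3, 0, 0, 0], [0, 0, 10.4, 0, 0, 0], [0, 0, 11, 0, 0, 0], [0, 0, 11, 0, 0, 0], [0, 0, 11, 0, 0, 0]],
  ],
)

```text
clock: 2.12
tool_pos: [0.4847, 0.2065, 0.0402]
orientation: [-180.0, -0.0, -31.9]
force: [0.5, -0.1, 0.6]
opening: 0.0394
gripper_force: 0.0
```

Emit:
send_rows(
  plan=[
    [[0, 0, 0, 0, 0, 0], [0, 0, 0, 0, 0, 0], [0, 0, 0, 0, 0, 0], [0, 0, 0, 0, 0, 0], [0, 0, 0, 0, 0, 0], [0, 0, 0, 0, 0, 0], [0, 0, 0, 0, 0, 0]],
  ],
  fingers=0,
)

```text
clock: 2.7
tool_pos: [0.485, 0.2061, 0.0399]
orientation: [-179.9, -0.0, -32.0]
force: [0.6, 2.0, 0.3]
opening: 0.0079
gripper_force: 30.0
```

Gripped at 8 mm opening and 30 N. Lift.

Emit:
send_rows(
  plan=[
    [[0, 0, -1, 0, 0, 0], [0, 0, -2.5, 0, 0, 0], [0, 0, -5, 0, 0, 0], [0, 0, -8, 0, 0, 0], [0, 0, -11, 0, 0, 0], [0, 0, -14, 0, 0, 0], [0, 0, -16, 0, 0, 0], [0, 0, -16, 0, 0, 0]],
  ],
)

```text
clock: 3.37
tool_pos: [0.4862, 0.2064, 0.2046]
orientation: [-179.6, -0.2, -32.0]
force: [1.3, 0.5, -0.1]
opening: 0.0078
gripper_force: 30.0
```

Run:
```python
from plant import ctrl
from h import *
o=ctrl.get_obs();print(o["tool_pos"].round(4),o["orientation"].round(2),o["joint_pos"].round(1),o["opening"],o["gripper_force"])
c=np.cos(np.pi/4)
# tool x=(0,-1,0), z=(c,0,-c), y=z×x
for t in (30,45):
    z=np.array([np.sin(np.radians(t)),0,-np.cos(np.radians(t))]);x=np.array([0,-1,0]);y=np.cross(z,x)
    R=Ro.from_matrix(np.array([x,y,z]).T); print(y,R.as_euler("xyz",degrees=True))
    label=np.array([.619,-.21,.285])+.15*np.array([-c,0,-c])
    tcp=label-.055*x+.004*y
    print(t,tcp.round(3),rel(o["tool_pos"],o["orientation"],tcp,R))
```

```text
[0.4862 0.2064 0.2046] [-1.7964e+02 -1.7000e-01 -3.1980e+01] [ 44.4   7.4 -20.    0.1 -62.3  13.6] 0.007755450885856786 29.972755014896393
[-0.8660254 -0.        -0.5      ] [-150.    0.  -90.]
30 [ 0.509 -0.155  0.177] (array([21.11, 29.44,  2.64]), array([27. , 15.2, 56.6]))
[-0.70710678 -0.         -0.70710678] [-135.    0.  -90.]
45 [ 0.51  -0.155  0.176] (array([21.16, 29.41,  2.73]), array([40.6, 22.8, 54.9]))
```

Emit:
send_rows(
  plan=[
    [[0.8, 1.2, 0, 1.6, 0.9, 2.2], [2.1, 2.9, 0, 4, 2.3, 5.5], [3.6, 5, 0, 6.9, 3.9, 9.3], [5.3, 7.3, 0, 10.1, 5.7, 13.7], [7, 9.7, 0, 13.4, 7.5, 18.1], [8.7, 12, 0, 16.6, 9.3, 22.5], [10, 13.8, 0, 19.1, 10.7, 25.8], [10.6, 14.7, 0, 20.3, 11.4, 27.4]],
  ],
)

```text
clock: 4.03
tool_pos: [0.4939, 0.0216, 0.1982]
orientation: [-157.7, -5.9, -61.3]
force: [-0.0, 0.1, -0.8]
opening: 0.0078
gripper_force: 30.0
```

```bash
cat > t.py <<'E'
from plant import ctrl
from h import *
o=ctrl.get_obs();print(o["tool_pos"].round(4),o["orientation"].round(2),o["joint_pos"].round(1),o["opening"],o["gripper_force"])
R=Ro.from_euler("xyz",[-135,0,-90],degrees=True)
print(rel(o["tool_pos"],o["orientation"],[.51,-.155,.177],R))
E
python3 t.py
```

```text
[0.4939 0.0216 0.1982] [-157.67   -5.94  -61.26] [ 29.8  -9.4 -46.   11.3 -31.5  -8.5] 0.007805831041103801 29.97130662202835
(array([15.95,  7.99,  0.82]), array([20.7, 11.1, 27.3]))
```

Emit:
send_rows(
  plan=[
    [[0.8, 0.4, 0, 1, 0.6, 1.4], [2.2, 1.1, 0.1, 2.9, 1.5, 3.8], [4.2, 2.1, 0.2, 5.5, 3, 7.2], [6.2, 3.1, 0.3, 8.1, 4.3, 10.6], [8.2, 4.1, 0.4, 10.7, 5.7, 14.1], [10, 5, 0.5, 13, 7, 17.2], [11.4, 5.7, 0.6, 14.8, 7.9, 19.6], [12, 6, 0.6, 15.5, 8.3, 20.5]],
  ],
)

```text
clock: 4.7
tool_pos: [0.5102, -0.1222, 0.1901]
orientation: [-140.9, -1.3, -82.2]
force: [0.1, 0.3, -1.1]
opening: 0.0077
gripper_force: 30.0
```

```bash
python3 t.py
```

```text
[ 0.5102 -0.1222  0.1901] [-140.91   -1.3   -82.15] [  7.4  -9.5 -58.3  18.4  -2.2 -17.2] 0.007655355446325217 29.971995055675507
(array([3.22, 1.24, 0.78]), array([5.8, 4.3, 6.7]))
```

```bash
cat > t.py <<'E'
from plant import ctrl
from h import *
import sys
o=ctrl.get_obs();print(o["tool_pos"].round(4),o["orientation"].round(2),o["joint_pos"].round(2),o["opening"],o["gripper_force"])
R0=Ro.from_euler("xyz",o["orientation"],degrees=True)
c=np.sqrt(.5);Rh=np.array([[c,0,-c],[0,1,0],[c,0,c]])
l=o["tool_pos"]+R0.apply([.055,-.004,0])
ys=-R0.as_matrix()[:,1]
print("label in head",((l-[.619,-.21,.285])@Rh).round(3),"ang rad",np.arccos(ys@Rh[:,0]).round(3))
R=Ro.from_euler("xyz",[-148,0,-90],degrees=True)
print(rel(o["tool_pos"],o["orientation"],[.531,-.155,.184],R))
E
python3 t.py
```

```text
[ 0.5102 -0.1222  0.1901] [-140.91   -1.3   -82.15] [  7.37  -9.49 -58.27  18.44  -2.23 -17.24] 0.007655355446325217 29.971995055675507
label in head [-0.134  0.034  0.005] ang rad 0.155
(array([ 3.52, -0.82,  1.55]), array([-7.2,  3.5,  7.1]))
```

Emit:
send_rows(
  plan=[
    [[0, -0.4, 0.4, -2, 0, 0], [0, -0.8, 1, -4.5, 0, 0], [0, -0.8, 1.5, -7, 0, 0], [0.5, -0.8, 1.5, -7.2, 0.5, 1], [1.5, -0.8, 1.5, -7.2, 1.5, 3], [2.6, -0.8, 1.5, -7.2, 2.6, 5], [3.3, -0.8, 1.5, -7.2, 3.3, 6.7], [3.5, -0.8, 1.5, -7.2, 3.5, 7]],
  ],
)

```text
clock: 5.37
tool_pos: [0.5308, -0.153, 0.1842]
orientation: [-148.1, -0.1, -89.7]
force: [0.2, 0.3, -0.5]
opening: 0.0077
gripper_force: 30.0
```

```bash
python3 t.py
```

```text
[ 0.5308 -0.153   0.1842] [-1.4812e+02 -1.3000e-01 -8.9710e+01] [  6.01  -4.6  -48.87  12.76 -14.33 -17.17] 0.007667598908514905 29.972081780433655
label in head [-0.13   0.002 -0.01 ] ang rad 0.229
(array([ 0.2 , -0.01,  0.03]), array([0.1, 0. , 0.3]))
```

Emit:
send_rows(
  plan=[
    [[0, 0, 0, 1.5, 0, 0], [0, 0, 0, 3, 0, 0], [0, 0, 0, 4, 0, 0], [0, 0, 0, 4, 0, 0], [0, 0, 0, 4, 0, 0], [0, 0, 0, 4, 0, 0], [0, 0, 0, 4, 0, 0], [0, 0, 0, 4, 0, 0]],
  ],
)

```text
clock: 6.03
tool_pos: [0.5309, -0.1523, 0.1843]
orientation: [-144.1, -0.1, -89.6]
force: [-0.3, 0.6, -0.8]
opening: 0.0078
gripper_force: 30.0
```

```bash
python3 t.py
python3 - <<'E'
from plant import ctrl
import cv2,numpy as np
a=ctrl.snapshot("scene")["img"][110:320,170:400,::-1]; b=ctrl.snapshot("top")["img"][110:320,160:390,::-1]
cv2.imwrite("pics/f.png",cv2.resize(np.hstack([a,b]),None,fx=1.73,fy=1.73,interpolation=2))
E
```

```text
[ 0.5309 -0.1523  0.1843] [-1.4411e+02 -1.4000e-01 -8.9590e+01] [  1.69  -5.48 -58.23  32.25  -1.61 -33.2 ] 0.007838259168770076 29.993636906147003
label in head [-0.129  0.003 -0.01 ] ang rad 0.159
(array([0.27, 0.02, 0.03]), array([-3.9,  0.1,  0.4]))
```

View pics/f.png

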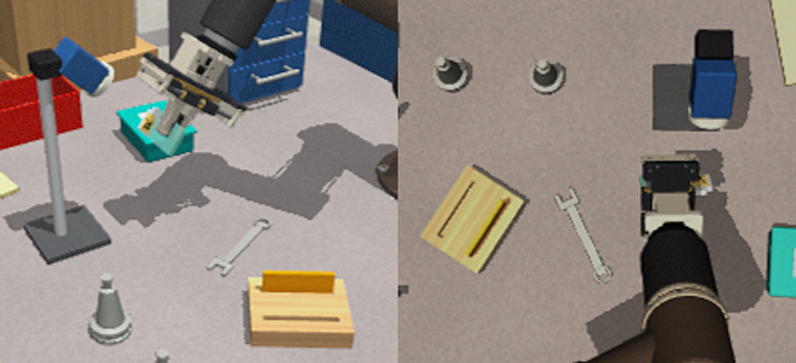

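The slide is held with its label towards the lens (scene half, about (148,120)), and the rack and amber plate are untouched. J3 is right at its limit, so I'll back the tilt off 3.5° and check the grip for slip.

Emit:
send_rows(
  plan=[
    [[0.1, 0, 0, -1.5, 0, 0], [0.2, 0, 0, -3, 0, 0], [0.2, 0, 0, -3.5, 0, 0], [0.2, 0, 0, -3.5, 0, 0], [0.2, 0, 0, -3.5, 0, 0], [0.2, 0, 0, -3.5, 0, 0], [0.2, 0, 0, -3.5, 0, 0], [0.2, 0, 0, -3.5, 0, 0]],
  ],
)

```text
clock: 6.8
tool_pos: [0.5312, -0.1548, 0.1847]
orientation: [-147.6, -0.2, -89.6]
force: [-0.3, -0.4, -1.2]
opening: 0.0079
gripper_force: 30.0
```

```bash
python3 t.py
python3 - <<'E'
from plant import ctrl
from h import *
import cv2
o=ctrl.get_obs();R=Ro.from_euler("xyz",o["orientation"],degrees=True)
out=[]
for n in("scene","top"):
    s=ctrl.snapshot(n)
    L=np.array([[45,4,50],[45,4,40],[55,4,40],[55,4,0],[-55,4,0],[-55,4,50]])/1e3
    T=np.c_[L[:,0]+.02,-L[:,1],-(L[:,2]-.021)]
    p=proj(s,R.apply(T)+o["tool_pos"]); m=p.mean(0).astype(int)-[33,37]
    c=cv2.resize(s["img"][m[1]:m[1]+75,m[0]:m[0]+66,::-1],None,fx=6,fy=6,interpolation=2)
    cv2.polylines(c,[np.int32((p-m+.5)*6)],True,(0,0,255),1);out.append(c)
cv2.imwrite("pics/f2.png",np.hstack(out))
E
```

```text
[ 0.5312 -0.1548  0.1847] [-147.55   -0.17  -89.62] [  5.68  -4.68 -49.22  12.9  -13.46 -16.94] 0.007877771379746061 29.993653893470764
label in head [-0.129  0.    -0.01 ] ang rad 0.219
(array([0.02, 0.05, 0.05]), array([-0.4,  0.1,  0.4]))
```

View pics/f2.png

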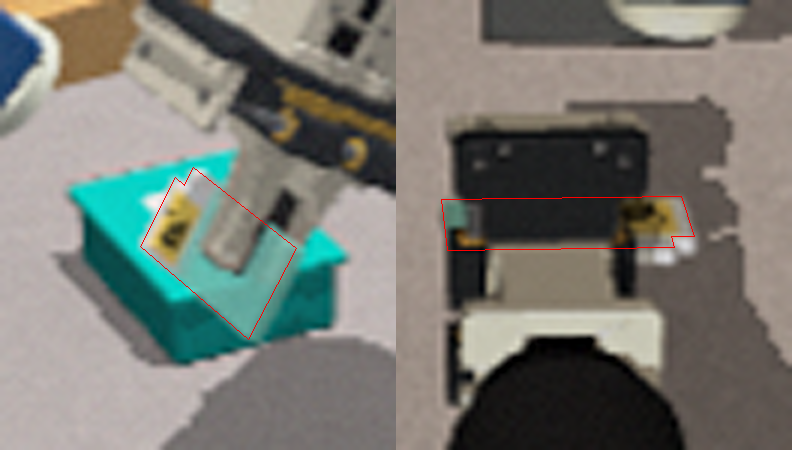

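The predicted outline matches the slide to about 1–2 px, so it hasn't slipped. The label at (175,222) in the left half is unobstructed. Handing in.

```bash
python3 -c "
from plant import ctrl
print(ctrl.get_obs()['qvel'].round(2),ctrl.close_job())"
```

```text
the job is handed in; nothing more can be done
[ 0.28  0.15  0.43 -0.36 -0.24  0.22] None
```

I handed the job in with the slide held by its clear end, its label about 13 cm from the lens, within 1 cm of the line of sight and about 0.22 rad off square (limit 0.4); the hand-in returned no verdict.

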